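# Tip a strap template out of its rest and lay it on the slab

### The job

Two metal strap templates lie flat in wooden tip-up rests. Press down the end of the long, round-ended one that sticks out free of the wooden cheeks (the end nearer the robot) until it has tipped as far as it goes and let go: it stays tipped. Then take it by its raised end and set it down flat, without dropping it, on the middle of the marble slab, lengthwise along the slab; leave the short square-ended template where it is.

Things in the scene. Friction and masses are not known exactly. Their poses are not given: they have to be found in the camera images.
- template_mid (a point): Centre (half-way up) of the long strap template: loose aluminium strip 170 x 30 x 5 mm, ends rounded, 5 dark dots. x along it, z up. At first level, underside 50 mm above the bench, x away from the robot within 20 deg. Fixed wooden cheeks 14 mm thick, flush with its top, 4 mm off its sides, run from x -35 to +95 mm of its centre; its outer 50 mm at -x is free, base plate 6 mm high below.
- rocker (a joint): Tilt (rad) of the 16 mm wide steel bar that carries the long template and pivots below its centre: 0 level, 0.38 at its stop: template's -x end down, +x end up (24 mm each, 65 mm from the centre). Stiff hinge: some 1.5 N on the outer 20 mm of the -x end turns it; it stays where left, the template on it (the bar's lip stops it sliding).
- slab_top (a point): Centre of the top face of a fixed marble slab 230 mm long (its x), 130 mm wide (its y) and 20 mm high; this point is 20 mm above the bench. z up.
- short_mid (a point): Centre (half-way up) of the other template, to be left alone: aluminium, 120 x 30 x 5 mm, square ends, 3 dark dots, x along it, in a second rest just like the first. The two rests and the slab may be in any order from left to right; other loose things stand about.
Things that resemble listed ones, but are neither listed nor needed, are in the scene too. What is shaped like the part that bears template_mid but yellow is not meant.

How it is judged (in metres and radians):
On the way, in this order (a step that is already met when the one before it is completed fails the run):
1. the long template has been pressed at one end and stays tipped in its rest with nothing touching it (value of joint rocker above 0.3 rad and angle between template_mid's own z axis and vertical above 0.26 rad and distance of template_mid from where it was at the start of the episode below 0.02 m and contact force between the fingers and template below 0.05 N), for 0.2 s.
2. the gripper holds the long template low over the middle of the slab (its centre at most 45 mm above it) (contact force between the fingers and template above 0.5 N and horizontal distance between template_mid and slab_top below 0.07 m and z of template_mid in the frame of slab_top below 0.045 m), for 0.1 s.
At the end, for the whole second after the job is handed in: The long template lies at rest flat on the slab, released, its centre within 30 mm lengthwise and 35 mm crosswise of the slab's middle, along the slab within 15 degrees (either way round); the short template is within 15 mm of where it was (x of template_mid in the frame of slab_top between -0.03 and 0.03 m and y of template_mid in the frame of slab_top between -0.035 and 0.035 m and z of template_mid in the frame of slab_top between -0.001 and 0.006 m and angle between template_mid's own z axis and vertical below 0.07 rad and angle between the x axis of template_mid and the x axis of slab_top, either way round below 0.26 rad and linear speed of template below 0.02 m/s and distance of short_mid from where it was at the start of the episode below 0.015 m); the robot touches nothing.
It fails at once if the short template is disturbed (moved more than 15 mm) (distance of short_mid from where it was at the start of the episode above 0.015 m).
It also fails if it takes over 48 s, if anything falls off the work surface, if the arm or the gripper's body presses on something with over 40 N, if the wrist force passes 120 N, or if a joint passes its speed limit or range.

### The arm

A 6-joint arm with a two-finger parallel gripper is mounted at the origin on the work surface. World frame = base frame: x ahead of the robot, y to its left, z up, the work surface at z = 0. Lengths are in mm, angles in rad, forces in N, time in s.
With the tool pointing down it reaches from about 350 to 875 mm from the base axis. Payload 4.2 kg.
Tool frame: the origin (TCP) lies between the finger pads; the fingertips stand 17 mm ahead of it and the grasp point (between the pads) lies 2 mm behind it; z points along the fingers, y is the line along which they close (so a half turn about z gives the same grasp; the last joint's range is limited). The gripper opens to 85 mm and grips with 20 to 120 N. Pads are 22 mm wide; open, the fingers measure 114 mm over their backs; the gripper's body (76 mm by 85 mm) begins 54 mm behind the grasp point. The pads swing forward as they close: fully open they stand 13 mm farther back than shut.
Start: joints at [1.511, 0.385, 0.008, 0, -1.194, -0.259], TCP at [195.859, 593.497, 217.912] pointing down, gripper open.
Joint ranges: [-3.14, 3.14], [-1.21, 2.06], [-1.07, 1.41], [-3.16, 2.05], [-2.99, -0.16], [-3.1, 3.1]. Speed limits (rad/s): [2.79, 2.79, 3.14, 3.14, 3.14, 3.14].

### API

Orientations are given as a 3x3 rotation matrix whose columns are the frame's x, y, z axes.
In Python, from rig import arm gives the robot as it stands. The module is installed in compiled form; this text tells all that it offers.
- The arm moves only by the tool move_arm, never from a script. Its argument "commands" is a list of rows, each an object of numbers: "dx", "dy", "dz": the shift along the world's x, y, z in mm; "ax", "ay", "az": the turn, a rotation vector about the world's x, y, z in degrees. A call has 1 to 20 rows; each row is the pose to reach, as a shift and turn from the pose commanded when the call began; what a row does not reach only later rows make up. A row lasts 1/10 s, in which the tool goes at most 50 mm and 8.59 degrees, less where a joint would pass 70% of its speed; a pose out of reach is approached as far as the arm can. A call with a gripper value outside its range is refused whole. "grip" is the closure, from -1 (fully open) to 1 (shut), so that 0 is half open, set as the call begins (left out, the last holds). The fingers move at their own pace and stop on an object; the grip force is fixed at half the most. Time passes only in rows, so rows that repeat a pose let the fingers close. It gives the time, the measured TCP pose, the force, the opening and the grip force at its end, in the units of the state.
- arm.sense(): the state, without advancing time (a new reading comes with each control period).
- arm.camera(name): name is "side" or "top" or "wrist"; returns the picture (420x560x3 uint8, red, green, blue); there is no depth.
- arm.get_calibration(name): a dict with "fx", "fy", "cx", "cy" (pixels), "pose" (4x4, takes a point from camera to world coordinates). Camera axes: x right, y up, looking along -z (the intrinsics and any distortion apply to the point x, -y, -z); pixel columns grow to the right and rows downward; lengths in mm; the calibration is good to about 2 mm. A picture is of the moment at which its call begins: read the wrist's pose just before it. get_calibration takes no time and is no camera call; for the wrist camera it gives the pose at the moment of the call.
- arm.close_job(): hands the job in; it is judged then, once.
The state is a dict: "time": time; "joint_positions": joint angles; "qd": joint speeds; "joint_efforts": joint torques, N m; "eef_pos": TCP position; "orientation": TCP orientation; "contact_force": force on the tool from outside, world axes, zero at the start; "ft_torque": the same for the moment, N m; "width": opening from 0.0 (shut) to 1.0 (fully open); "grip_force": force on a finger pad.
Only numpy, scipy, OpenCV 4.12 (cv2) and the standard library are available. Lean on these libraries where they do the work, as an engineer would, in place of code of your own. Each camera call takes 0.05 s, during which the arm holds its last target. There are 200 camera calls.

## Working session

There is one attempt and no reset: what is moved stays moved. The work goes in short steps, Python scripts to look and compute and a tool call to move; the robot and the scene stay as the last step left them, time stands still between calls to the robot, and variables do not carry over. Pictures are saved under pics/ and viewed, at most 10 in all, crops included, and the job is handed in when it is done.

Besides the shell and the picture viewer there is one more tool, called after "Request:" as name([rows], argument=value, ...), one row to a line, values as JSON. move_arm: Moves the arm, as the interface text tells. Its arguments: {"type":"object","properties":{"commands":{"type":"array"},"grip":{"type":"number"}},"required":["commands"]}

```bash
mkdir -p pics
cat > h.py <<'E'
import numpy as np, cv2
from rig import arm
def ray(c,u,v):
    P=np.array(c['pose']); d=np.array([(u-c['cx'])/c['fx'],-(v-c['cy'])/c['fy'],-1.0])
    return P[:3,3],P[:3,:3]@d
def onz(c,u,v,z):
    o,d=ray(c,u,v); return o+d*(z-o[2])/d[2]
def save(name,img): cv2.imwrite('pics/'+name,cv2.cvtColor(img,cv2.COLOR_RGB2BGR))
E
python3 - <<'E'
from h import *
for n in('top','side'):
    c=arm.get_calibration(n); print(n,{k:(v if k!='pose' else np.round(v,3).tolist()) for k,v in c.items()})
    save(n+'0.png',arm.camera(n))
E
```

```text
top {'fx': 515.2468168461888, 'fy': 515.2468168461888, 'cx': 265.78304876433947, 'cy': 209.52133410124193, 'pose': [[-0.03, 0.993, -0.118, 277.813], [-1.0, -0.03, -0.001, 2.333], [-0.005, 0.118, 0.993, 1175.622], [0.0, 0.0, 0.0, 1.0]]}
side {'fx': 393.22057722669865, 'fy': 393.22057722669865, 'cx': 284.83473317722724, 'cy': 204.91335903307154, 'pose': [[0.915, 0.294, -0.276, 221.784], [-0.402, 0.698, -0.593, -411.957], [0.018, 0.653, 0.757, 585.516], [0.0, 0.0, 0.0, 1.0]]}
```

View pics/top0.png

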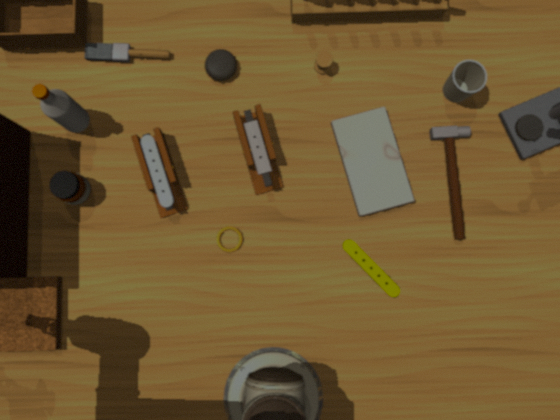

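View pics/side0.png

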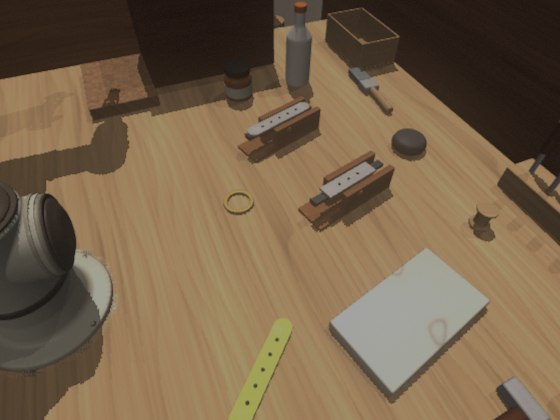

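Candidates in the top view: grey, round-ended strap with dots at (158,170); short square-ended one at (258,148); yellow loose strap at (371,268), a decoy. I choose (158,170) and check it in a crop.

Run:
```python
from h import *
t=cv2.imread('pics/top0.png')
a=cv2.resize(t[120:225,125:195],None,fx=5.5,fy=5.5,interpolation=cv2.INTER_CUBIC)
b=cv2.resize(t[100:220,325:420],None,fx=4.2,fy=4.2,interpolation=cv2.INTER_CUBIC)
H=580; pad=lambda i:cv2.copyMakeBorder(i,0,H-i.shape[0],0,0,cv2.BORDER_CONSTANT)
cv2.imwrite('pics/crop1.png',cv2.convertScaleAbs(np.hstack([pad(a),pad(b)]),alpha=1.4))
print(a.shape,b.shape)
```

```text
(578, 385, 3) (504, 399, 3)
```

View pics/crop1.png

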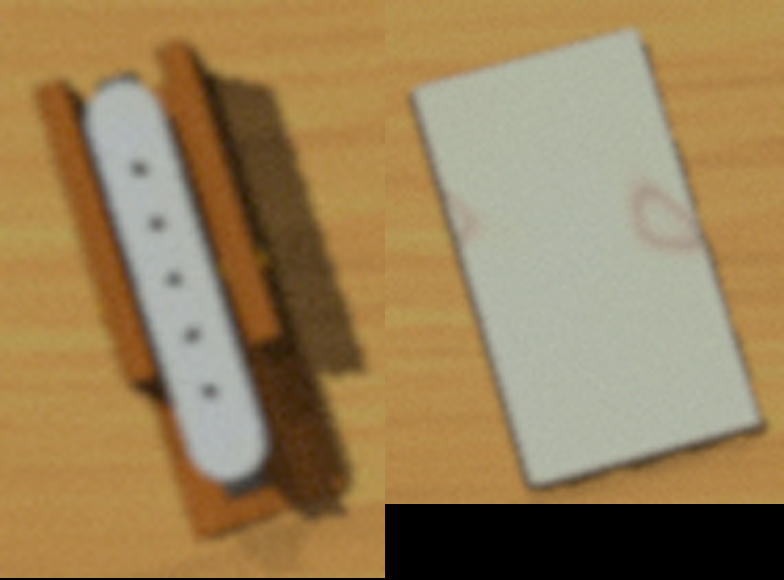

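Long strap: round ends, 5 dots from (139,168) to (209,391), free end at about (230,483) in the crop. Slab corners (412,93), (638,30), (763,427), (530,488).

Run:
```python
from h import *
c=arm.get_calibration('top')
f=lambda x,y:(125+(x+.5)/5.5-.5,120+(y+.5)/5.5-.5)
pts=np.array([onz(c,*f(x,y),55) for x,y in [(139,168),(156,223),(174,279),(192,334),(209,391),(122,80),(230,483)]])
print(pts.round(1)); print('len',np.linalg.norm(pts[5]-pts[6]),'mid',pts[:5].mean(0),(pts[5]+pts[6])/2)
d=pts[0]-pts[4]; print('ang',np.degrees(np.arctan2(d[1],d[0])))
g=lambda x,y:(325+(x-385+.5)/4.2-.5,100+(y+.5)/4.2-.5)
s=np.array([onz(c,*g(x,y),20) for x,y in [(412,93),(638,30),(763,427),(530,488)]])
print(s.round(1),s.mean(0)); 
for i,j in((3,0),(2,1),(0,1),(3,2)):
    d=s[j]-s[i]; print(np.linalg.norm(d),np.degrees(np.arctan2(d[1],d[0])))
# side camera cross-check
cs=arm.get_calibration('side'); P=np.linalg.inv(np.array(cs['pose']))
for p in list(pts[[0,2,4]])+list(s):
    q=P@np.append(p,1); print((cs['cx']+cs['fx']*q[0]/-q[2],cs['cy']-cs['fy']*q[1]/-q[2]))
st=arm.sense(); print(st['time'],st['eef_pos'],np.round(st['orientation'],3).tolist(),st['width'])
```

```text
[[551.8 257.3  55. ]
 [528.9 250.5  55. ]
 [505.7 243.3  55. ]
 [483.1 236.2  55. ]
 [459.7 229.5  55. ]
 [588.5 264.1  55. ]
 [422.4 221.4  55. ]]
len 171.508687793355 mid [505.8542438 243.3630529  55.       ] [505.41415731 242.71363725  55.        ]
ang 16.78643809014222
[[ 614.3 -152.7   20. ]
 [ 646.  -278.5   20. ]
 [ 423.9 -333.1   20. ]
 [ 394.7 -206.2   20. ]] [ 519.73012206 -242.59826856   20.        ]
226.03414181914408 13.703547793697632
228.76737267984763 13.816670109471152
129.74788517224795 -75.83537004217682
130.20630276173728 -77.03954963199938
(np.float64(295.06073321828404), np.float64(108.84408623738929))
(np.float64(278.7616007391424), np.float64(117.05683918831583))
(np.float64(261.64662488100987), np.float64(125.63633933656233))
(np.float64(424.26255910189025), np.float64(246.7118365454682))
(np.float64(489.1693054509357), np.float64(300.55783479828017))
(np.float64(390.78456448440556), np.float64(394.0490115860167))
(np.float64(327.700063475963), np.float64(320.1763955201003))
0.1 [195.71128819 592.98265121 216.95241874] [[0.95, -0.314, -0.0], [-0.314, -0.95, -0.002], [0.0, 0.002, -1.0]] 0.9999993504331098
```

Request:
move_arm([
  {"dx": 5, "dy": -25, "dz": 15, "az": 2},
  {"dx": 15, "dy": -60, "dz": 30, "az": 6},
  {"dx": 25, "dy": -100, "dz": 40, "az": 10},
  {"dx": 40, "dy": -140, "dz": 40, "az": 14},
  {"dx": 60, "dy": -180, "dz": 40, "az": 18},
  {"dx": 85, "dy": -215, "dz": 40, "az": 22},
  {"dx": 110, "dy": -245, "dz": 40, "az": 26},
  {"dx": 140, "dy": -280, "dz": 40, "az": 30},
  {"dx": 170, "dy": -310, "dz": 40, "az": 34},
  {"dx": 200, "dy": -340, "dz": 40, "az": 34},
  {"dx": 225, "dy": -360, "dz": 40, "az": 34},
  {"dx": 235, "dy": -370, "dz": 40, "az": 34},
  {"dx": 235, "dy": -370, "dz": 40, "az": 34},
  {"dx": 235, "dy": -370, "dz": 40, "az": 34},
], grip=1)

```text
schema error: expected keys dx, dy, dz, ax, ay, az
```

Run:
```python
from h import *
c=arm.get_calibration('wrist'); print({k:(v if k!='pose' else np.round(v,4).tolist()) for k,v in c.items()})
img=arm.camera('wrist'); save('w1.png',img); np.save('c1.npy',c['pose'])
st=arm.sense(); print(st['time'],st['eef_pos'],np.round(st['orientation'],3).tolist(),st['width'],st['contact_force'])
```

```text
{'fx': 374.3196911348955, 'fy': 374.3196911348955, 'cx': 284.367754015455, 'cy': 217.3344836939638, 'pose': [[-0.3136, 0.9149, 0.2543, 259.7436], [-0.9496, -0.3028, -0.0815, 572.5508], [0.0024, -0.2671, 0.9637, 373.9286], [0.0, 0.0, 0.0, 1.0]]}
0.15 [195.74699869 593.08154712 217.10259937] [[0.95, -0.314, -0.0], [-0.314, -0.95, -0.002], [0.0, 0.002, -1.0]] 0.9999354705416401 [-1.01214759 -1.21303899 -0.38439654]
```

View pics/w1.png

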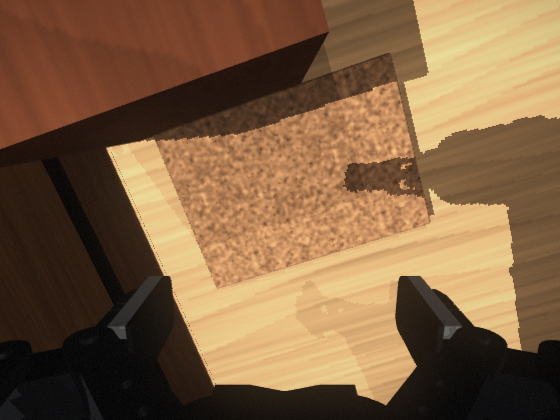

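The view shows the start pose (all six keys were needed): a tall box ahead (+x), its corner at (328,32), nothing on the -y side. I resend, moving -y first.

Request:
move_arm([
  {"dx": 0, "dy": -25, "dz": 15, "ax": 0, "ay": 0, "az": 0},
  {"dx": 0, "dy": -60, "dz": 30, "ax": 0, "ay": 0, "az": 0},
  {"dx": 5, "dy": -100, "dz": 40, "ax": 0, "ay": 0, "az": 5},
  {"dx": 20, "dy": -140, "dz": 40, "ax": 0, "ay": 0, "az": 10},
  {"dx": 45, "dy": -180, "dz": 40, "ax": 0, "ay": 0, "az": 15},
  {"dx": 75, "dy": -215, "dz": 40, "ax": 0, "ay": 0, "az": 20},
  {"dx": 105, "dy": -245, "dz": 40, "ax": 0, "ay": 0, "az": 25},
  {"dx": 140, "dy": -280, "dz": 40, "ax": 0, "ay": 0, "az": 30},
  {"dx": 170, "dy": -310, "dz": 40, "ax": 0, "ay": 0, "az": 34},
  {"dx": 200, "dy": -340, "dz": 40, "ax": 0, "ay": 0, "az": 34},
  {"dx": 225, "dy": -360, "dz": 40, "ax": 0, "ay": 0, "az": 34},
  {"dx": 235, "dy": -370, "dz": 40, "ax": 0, "ay": 0, "az": 34},
  {"dx": 235, "dy": -370, "dz": 40, "ax": 0, "ay": 0, "az": 34},
  {"dx": 235, "dy": -370, "dz": 40, "ax": 0, "ay": 0, "az": 34},
], grip=1)

```text
time: 1.55
eef_pos: [430.7, 223.3, 257.6]
orientation: [[0.963, 0.27, -0.001], [0.27, -0.963, -0.0], [-0.001, 0.0, -1.0]]
contact_force: [-0.5, 0.8, 0.2]
width: 0.0
grip_force: 0.0
```

Run:
```python
from h import *
c=arm.get_calibration('wrist'); np.save('c2.npy',c['pose'])
save('w2.png',arm.camera('wrist'))
st=arm.sense(); print(st['time'],st['eef_pos'],np.round(st['orientation'],3).tolist(),st['width'],st['contact_force'])
```

```text
1.6 [430.45475906 223.6780215  257.7366313 ] [[0.962, 0.271, -0.0], [0.271, -0.962, -0.0], [-0.0, -0.0, -1.0]] -0.000411290908261052 [ 0.46122475 -1.31178611 -0.02838753]
```

View pics/w2.png

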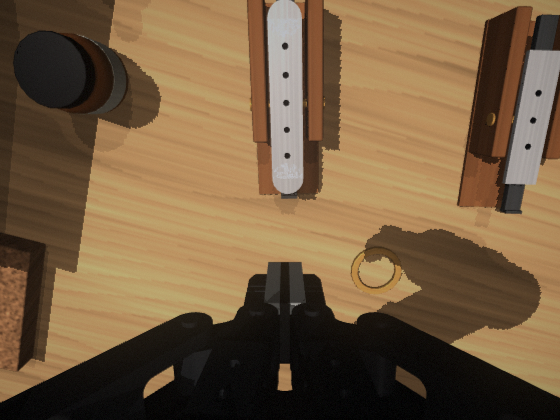

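Strap from near end (288,193) to far end (285,0), dots (285,46) to (287,156); shut fingers at (285,270).

Run:
```python
from h import *
c=arm.get_calibration('wrist'); c['pose']=np.load('c2.npy')
p=np.array([onz(c,u,v,55) for u,v in [(285,46),(285.5,75),(286,103),(286.7,130),(287.3,156),(285,0),(288,193.5)]])
print(p.round(1)); d=p[0]-p[4]; print(p[:5].mean(0),(p[5]+p[6])/2,np.degrees(np.arctan2(d[1],d[0])),np.linalg.norm(p[5]-p[6]))
```

```text
[[550.9 256.8  55. ]
 [527.9 249.9  55. ]
 [504.7 242.9  55. ]
 [481.6 235.7  55. ]
 [458.5 228.6  55. ]
 [585.9 266.7  55. ]
 [423.6 218.   55. ]]
[504.74240551 242.76772037  55.        ] [504.77390324 242.32092364  55.        ] 17.010761750908628 169.428108673895
```

Request:
move_arm([
  {"dx": 1, "dy": -2, "dz": -40, "ax": 0, "ay": 0, "az": 1},
  {"dx": 1, "dy": -2, "dz": -80, "ax": 0, "ay": 0, "az": 1},
  {"dx": 1, "dy": -2, "dz": -120, "ax": 0, "ay": 0, "az": 1},
  {"dx": 1, "dy": -2, "dz": -150, "ax": 0, "ay": 0, "az": 1},
  {"dx": 1, "dy": -2, "dz": -170, "ax": 0, "ay": 0, "az": 1},
  {"dx": 1, "dy": -2, "dz": -178, "ax": 0, "ay": 0, "az": 1},
  {"dx": 1, "dy": -2, "dz": -181, "ax": 0, "ay": 0, "az": 1},
  {"dx": 1, "dy": -2, "dz": -184, "ax": 0, "ay": 0, "az": 1},
  {"dx": 1, "dy": -2, "dz": -187, "ax": 0, "ay": 0, "az": 1},
  {"dx": 1, "dy": -2, "dz": -190, "ax": 0, "ay": 0, "az": 1},
  {"dx": 1, "dy": -2, "dz": -193, "ax": 0, "ay": 0, "az": 1},
  {"dx": 1, "dy": -2, "dz": -196, "ax": 0, "ay": 0, "az": 1},
  {"dx": 1, "dy": -2, "dz": -199, "ax": 0, "ay": 0, "az": 1},
  {"dx": 1, "dy": -2, "dz": -202, "ax": 0, "ay": 0, "az": 1},
], grip=1)

```text
time: 3.0
eef_pos: [431.9, 221.5, 55.7]
orientation: [[0.958, 0.288, 0.0], [0.288, -0.958, 0.0], [0.0, -0.0, -1.0]]
contact_force: [0.1, -0.2, 0.1]
width: -0.003
grip_force: 0.0
```

Request:
move_arm([
  {"dx": 0, "dy": 0, "dz": -3, "ax": 0, "ay": 0, "az": 0},
  {"dx": 0, "dy": 0, "dz": -6, "ax": 0, "ay": 0, "az": 0},
], grip=1)

```text
time: 3.2
eef_pos: [431.9, 221.4, 49.6]
orientation: [[0.958, 0.288, -0.0], [0.288, -0.958, -0.0], [-0.0, 0.0, -1.0]]
contact_force: [0.5, -0.0, -0.3]
width: -0.001
grip_force: 0.0
```

Run:
```python
from h import *
i=arm.camera('side')[70:170,210:350]; print(arm.sense()['contact_force'])
save('s1.png',cv2.resize(i,None,fx=5,fy=5,interpolation=cv2.INTER_CUBIC))
```

```text
[-0.19470198 -0.51277131 -0.91911614]
```

View pics/s1.png

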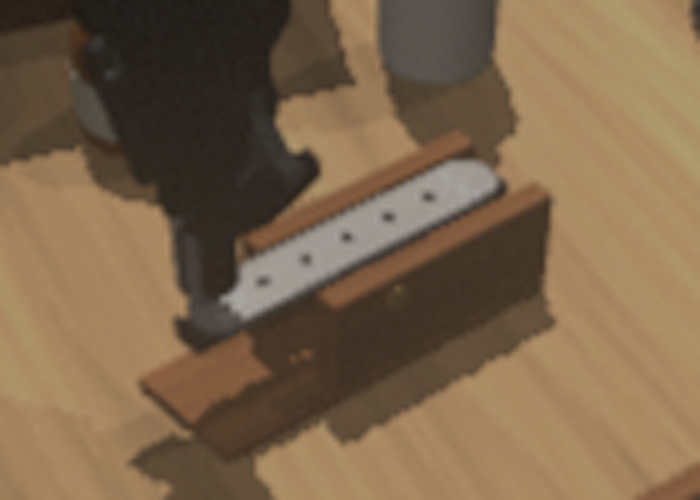

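The fingers press the near end at (215,310); the far end at (470,175) is rising. Press on to the stop.

Request:
move_arm([
  {"dx": 0, "dy": 0, "dz": -1, "ax": 0, "ay": 0, "az": 0},
  {"dx": 0, "dy": 0, "dz": -2, "ax": 0, "ay": 0, "az": 0},
  {"dx": 0, "dy": 0, "dz": -2, "ax": 0, "ay": 0, "az": 0},
], grip=1)

```text
time: 3.55
eef_pos: [431.8, 221.5, 47.8]
orientation: [[0.958, 0.288, -0.0], [0.288, -0.958, -0.0], [-0.0, 0.0, -1.0]]
contact_force: [-0.1, 0.5, -0.5]
width: -0.002
grip_force: 0.0
```

Request:
move_arm([
  {"dx": 0, "dy": 0, "dz": -1, "ax": 0, "ay": 0, "az": 0},
  {"dx": 0, "dy": 0, "dz": -1, "ax": 0, "ay": 0, "az": 0},
], grip=1)

```text
time: 3.75
eef_pos: [431.8, 221.5, 46.9]
orientation: [[0.958, 0.288, -0.0], [0.288, -0.958, 0.0], [-0.0, -0.0, -1.0]]
contact_force: [0.2, -0.0, -0.8]
width: 0.001
grip_force: 0.0
```

Request:
move_arm([
  {"dx": 0, "dy": 0, "dz": -1, "ax": 0, "ay": 0, "az": 0},
  {"dx": 0, "dy": 0, "dz": -2, "ax": 0, "ay": 0, "az": 0},
  {"dx": 0, "dy": 0, "dz": -2, "ax": 0, "ay": 0, "az": 0},
], grip=1)

```text
time: 4.05
eef_pos: [431.8, 221.4, 44.8]
orientation: [[0.958, 0.288, -0.0], [0.288, -0.958, -0.0], [-0.0, 0.0, -1.0]]
contact_force: [-0.6, -0.1, 0.0]
width: 0.003
grip_force: 0.0
```

Request:
move_arm([
  {"dx": 0, "dy": 0, "dz": -1, "ax": 0, "ay": 0, "az": 0},
  {"dx": 0, "dy": 0, "dz": -1, "ax": 0, "ay": 0, "az": 0},
], grip=1)

```text
time: 4.25
eef_pos: [431.8, 221.4, 43.8]
orientation: [[0.958, 0.288, -0.0], [0.288, -0.958, -0.0], [-0.0, 0.0, -1.0]]
contact_force: [0.0, 0.4, -0.1]
width: -0.001
grip_force: 0.0
```

Request:
move_arm([
  {"dx": 0, "dy": 0, "dz": -1, "ax": 0, "ay": 0, "az": 0},
  {"dx": 0, "dy": 0, "dz": -2, "ax": 0, "ay": 0, "az": 0},
  {"dx": 0, "dy": 0, "dz": -2, "ax": 0, "ay": 0, "az": 0},
], grip=1)

```text
time: 4.55
eef_pos: [431.8, 221.5, 41.8]
orientation: [[0.958, 0.288, -0.0], [0.288, -0.958, -0.0], [-0.0, 0.0, -1.0]]
contact_force: [-0.1, -0.3, 0.3]
width: -0.005
grip_force: 0.0
```

Request:
move_arm([
  {"dx": 0, "dy": 0, "dz": -1, "ax": 0, "ay": 0, "az": 0},
  {"dx": 0, "dy": 0, "dz": -1, "ax": 0, "ay": 0, "az": 0},
], grip=1)

```text
time: 4.75
eef_pos: [431.8, 221.5, 40.9]
orientation: [[0.958, 0.288, -0.0], [0.288, -0.958, -0.0], [-0.0, 0.0, -1.0]]
contact_force: [0.0, -1.1, -0.1]
width: 0.001
grip_force: 0.1
```

Run:
```python
from h import *
i=arm.camera('side')[70:170,210:350]; print(arm.sense()['contact_force'])
save('s2.png',cv2.resize(i,None,fx=5,fy=5,interpolation=cv2.INTER_CUBIC))
```

```text
[-1.29780811  0.45570693  0.13392189]
```

View pics/s2.png

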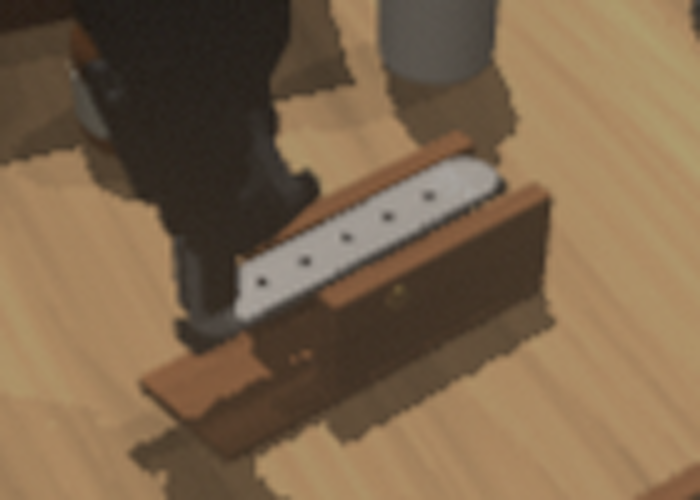

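```bash
python3 - <<'E'
from h import *
def pr(c,p):
    q=np.linalg.inv(np.array(c['pose']))@np.append(p,1.); return np.array([c['cx']+c['fx']*q[0]/-q[2],c['cy']-c['fy']*q[1]/-q[2]])
cs=arm.get_calibration('side'); f=lambda p:((pr(cs,p)-[210,70])*5).round()
d=np.array([np.cos(.294),np.sin(.294),0]);m=np.array([505,243,0])
for z in (24,41,55,70): print('tool',z,f([432,221.5,z]))
for s in(-85,-75,-65,-47,0,47,85): print('strap',s,f(m+s*d+[0,0,55]), 'tipped',f(m+s*np.cos(.38)*d+[0,0,55+s*np.sin(.38)]))
E
python3 - <<'E'
import cv2
a=cv2.imread('pics/s1.png');b=cv2.imread('pics/s2.png');o=cv2.resize(cv2.imread('pics/side0.png')[70:170,210:350],None,fx=5,fy=5,interpolation=cv2.INTER_CUBIC)
cv2.imwrite('pics/cmp.png',cv2.resize(cv2.hconcat([o[100:400,100:580],b[100:400,100:580]]),(800,250)))
E
```

```text
tool 24 [208. 361.]
tool 41 [206. 331.]
tool 55 [204. 305.]
tool 70 [203. 276.]
strap -85 [188. 314.] tipped [203. 365.]
strap -75 [207. 304.] tipped [220. 350.]
strap -65 [226. 295.] tipped [236. 335.]
strap -47 [259. 278.] tipped [266. 307.]
strap 0 [343. 236.] tipped [343. 236.]
strap 47 [422. 196.] tipped [418. 166.]
strap 85 [484. 165.] tipped [478. 110.]
```

View pics/cmp.png

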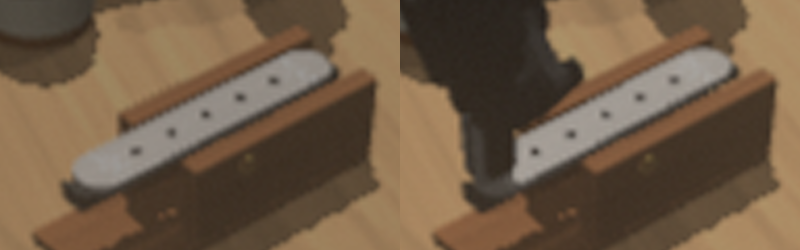

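Run:
```python
from h import *
def pr(c,p):
    q=np.linalg.inv(np.array(c['pose']))@np.append(p,1.); return np.array([c['cx']+c['fx']*q[0]/-q[2],c['cy']-c['fy']*q[1]/-q[2]]).round()
c=arm.get_calibration('wrist'); st=arm.sense(); p=st['eef_pos']; R=np.array(st['orientation'])
print('cam in tool',(R.T@(np.array(c['pose'])[:3,3]-p)).round(1), p)
for z in (-40,-20,-15,0,17): print(z,pr(c,p+R@[11,0,z]),pr(c,p+R@[-11,0,z]))
d=np.array([np.cos(.294),np.sin(.294),0]);m=np.array([505,243,55])
for s in(-85,-47,0,47,85): print(s,pr(c,m+s*d))
save('w3.png',arm.camera('wrist'))
```

```text
cam in tool [  67.5   -0.6 -157. ] [431.83832332 221.50022494  40.86171092]
-40 [286. 285.] [286. 342.]
-20 [286. 263.] [286. 313.]
-15 [286. 258.] [286. 307.]
0 [285. 245.] [285. 290.]
17 [285. 234.] [285. 275.]
-85 [287. 301.]
-47 [287. 214.]
0 [287.  88.]
47 [287. -63.]
85 [ 287. -210.]
```

View pics/w3.png

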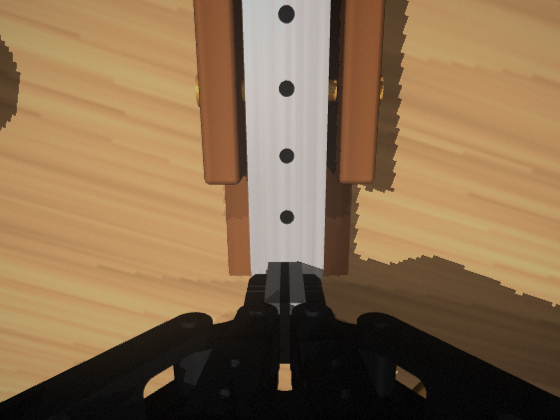

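The dots at rows 14, 89, 156 and 217 match the level prediction (88, 214). So the strap is still level and the shut fingertips at (285,263) are only now reaching it. They stand about 35 mm higher than the stated tip offset suggests. I keep descending on force.

Request:
move_arm([
  {"dx": 0, "dy": 0, "dz": -1, "ax": 0, "ay": 0, "az": 0},
  {"dx": 0, "dy": 0, "dz": -2, "ax": 0, "ay": 0, "az": 0},
  {"dx": 0, "dy": 0, "dz": -3, "ax": 0, "ay": 0, "az": 0},
  {"dx": 0, "dy": 0, "dz": -4, "ax": 0, "ay": 0, "az": 0},
  {"dx": 0, "dy": 0, "dz": -4, "ax": 0, "ay": 0, "az": 0},
], grip=1)

```text
time: 5.35
eef_pos: [431.8, 221.4, 36.7]
orientation: [[0.958, 0.288, -0.0], [0.288, -0.958, -0.0], [-0.0, 0.0, -1.0]]
contact_force: [-0.3, 0.1, 0.8]
width: 0.002
grip_force: 0.1
```

```bash
cat > dots.py <<'E'
from h import *
def dots(img,name=None):
    g=cv2.cvtColor(img,cv2.COLOR_RGB2GRAY); m=cv2.inRange(g[:262,255:320],0,75)
    n,_,s,ct=cv2.connectedComponentsWithStats(m)
    return [(round(ct[i][0]+255,1),round(ct[i][1],1)) for i in range(1,n) if 40<s[i][4]<500]
E
python3 - <<'E'
from dots import *
print('before',dots(cv2.imread('pics/w3.png')[:,:,::-1].copy()))
i=arm.camera('wrist');save('w4.png',i);print(dots(i))
def pr(c,p):
    q=np.linalg.inv(np.array(c['pose']))@np.append(p,1.); return np.array([c['cx']+c['fx']*q[0]/-q[2],c['cy']-c['fy']*q[1]/-q[2]]).round(1)
c=arm.get_calibration('wrist');d=np.array([np.cos(.294),np.sin(.294),0]);m=np.array([505,243,55])
for a in(0,.1,.2,.38): print(a,[pr(c,m+s*np.cos(a)*d+[0,0,s*np.sin(a)])[1] for s in(-47,-23.5,0,23.5)])
print(arm.sense()['contact_force'])
E
```

```text
before [(np.float64(285.9), np.float64(13.7)), (np.float64(286.1), np.float64(88.1)), (np.float64(286.3), np.float64(155.5)), (np.float64(286.5), np.float64(216.6))]
[(np.float64(285.9), np.float64(11.1)), (np.float64(286.0), np.float64(88.8)), (np.float64(286.3), np.float64(157.5)), (np.float64(286.4), np.float64(218.5))]
0 [np.float64(217.0), np.float64(155.5), np.float64(88.0), np.float64(13.8)]
0.1 [np.float64(213.3), np.float64(154.5), np.float64(88.0), np.float64(12.4)]
0.2 [np.float64(208.7), np.float64(152.9), np.float64(88.0), np.float64(11.7)]
0.38 [np.float64(198.6), np.float64(148.7), np.float64(88.0), np.float64(12.6)]
[ 0.29117971  0.18287469 -0.43013285]
```

Request:
move_arm([
  {"dx": 0, "dy": 0, "dz": -2, "ax": 0, "ay": 0, "az": 0},
  {"dx": 0, "dy": 0, "dz": -4, "ax": 0, "ay": 0, "az": 0},
  {"dx": 0, "dy": 0, "dz": -6, "ax": 0, "ay": 0, "az": 0},
  {"dx": 0, "dy": 0, "dz": -8, "ax": 0, "ay": 0, "az": 0},
  {"dx": 0, "dy": 0, "dz": -8, "ax": 0, "ay": 0, "az": 0},
], grip=1)

```text
time: 5.9
eef_pos: [432.0, 221.6, 28.6]
orientation: [[0.958, 0.288, 0.0], [0.288, -0.958, -0.0], [0.0, 0.0, -1.0]]
contact_force: [-0.6, 0.5, 0.3]
width: -0.0
grip_force: 0.0
```

```bash
cat >> dots.py <<'E'
def pr(c,p):
    q=np.linalg.inv(np.array(c['pose']))@np.append(p,1.); return np.array([c['cx']+c['fx']*q[0]/-q[2],c['cy']-c['fy']*q[1]/-q[2]]).round(1)
def rep(name):
    i=arm.camera('wrist');save(name,i);print([float(x[1]) for x in dots(i)][::-1])
    c=arm.get_calibration('wrist');d=np.array([np.cos(.294),np.sin(.294),0]);m=np.array([505,243,55])
    for a in(0,.1,.2,.3,.38): print(a,[float(pr(c,m+s*np.cos(a)*d+[0,0,s*np.sin(a)])[1]) for s in(-47,-23.5,0,23.5)])
    s=arm.sense();print(s['time'],s['eef_pos'],s['contact_force'])
E
python3 -c "
from dots import *
rep('w5.png')"
```

```text
[221.4, 161.5, 91.4, 8.3]
0 [222.7, 157.7, 86.0, 6.7]
0.1 [218.6, 156.6, 86.0, 5.1]
0.2 [213.6, 154.9, 86.0, 4.2]
0.3 [207.8, 152.6, 86.0, 4.2]
0.38 [202.7, 150.4, 86.0, 4.9]
5.95 [431.84673515 221.45683843  28.68092291] [-0.58951274  0.65327719  1.17200646]
```

It tips now (about 0.15 rad). Continue.

Request:
move_arm([
  {"dx": 0, "dy": 0, "dz": -2, "ax": 0, "ay": 0, "az": 0},
  {"dx": 0, "dy": 0, "dz": -4, "ax": 0, "ay": 0, "az": 0},
  {"dx": 0, "dy": 0, "dz": -6, "ax": 0, "ay": 0, "az": 0},
  {"dx": 0, "dy": 0, "dz": -8, "ax": 0, "ay": 0, "az": 0},
  {"dx": 0, "dy": 0, "dz": -9, "ax": 0, "ay": 0, "az": 0},
  {"dx": 0, "dy": 0, "dz": -9, "ax": 0, "ay": 0, "az": 0},
], grip=1)

```text
time: 6.55
eef_pos: [431.6, 221.4, 19.6]
orientation: [[0.958, 0.288, -0.001], [0.288, -0.958, -0.0], [-0.001, 0.0, -1.0]]
contact_force: [0.3, -0.2, -0.1]
width: 0.002
grip_force: 0.0
```

```bash
python3 -c "
from dots import *
rep('w6.png')"
```

```text
[223.9, 166.5, 96.0, 8.2]
0 [229.1, 159.7, 82.6, -3.4]
0.1 [224.5, 158.5, 82.6, -5.4]
0.2 [219.0, 156.6, 82.6, -6.5]
0.3 [212.7, 154.1, 82.6, -6.7]
0.38 [207.1, 151.8, 82.6, -6.1]
6.6 [431.49322169 221.22873193  19.63194673] [-0.29372149  0.3946213   0.52005307]
```

Request:
move_arm([
  {"dx": 0, "dy": 0, "dz": -1, "ax": 0, "ay": 0, "az": 0},
  {"dx": 0, "dy": 0, "dz": -2, "ax": 0, "ay": 0, "az": 0},
  {"dx": 0, "dy": 0, "dz": -2, "ax": 0, "ay": 0, "az": 0},
], grip=1)

```text
time: 6.9
eef_pos: [431.8, 221.4, 17.8]
orientation: [[0.958, 0.288, -0.0], [0.288, -0.958, -0.0], [-0.0, 0.0, -1.0]]
contact_force: [-0.2, -0.6, 0.4]
width: 0.003
grip_force: 0.2
```

Request:
move_arm([
  {"dx": 0, "dy": 0, "dz": -1, "ax": 0, "ay": 0, "az": 0},
  {"dx": 0, "dy": 0, "dz": -1, "ax": 0, "ay": 0, "az": 0},
], grip=1)

```text
time: 7.1
eef_pos: [431.9, 221.5, 16.9]
orientation: [[0.958, 0.288, 0.0], [0.288, -0.958, 0.0], [0.0, -0.0, -1.0]]
contact_force: [-0.4, -0.5, 1.1]
width: 0.001
grip_force: 0.3
```

Request:
move_arm([
  {"dx": 0, "dy": 0, "dz": -1, "ax": 0, "ay": 0, "az": 0},
  {"dx": 0, "dy": 0, "dz": -1, "ax": 0, "ay": 0, "az": 0},
], grip=1)

```text
time: 7.3
eef_pos: [431.9, 221.6, 15.9]
orientation: [[0.958, 0.288, 0.0], [0.288, -0.958, 0.0], [0.0, -0.0, -1.0]]
contact_force: [0.8, -0.6, 1.1]
width: 0.003
grip_force: 0.3
```

Request:
move_arm([
  {"dx": 0, "dy": 0, "dz": -1, "ax": 0, "ay": 0, "az": 0},
  {"dx": 0, "dy": 0, "dz": -1, "ax": 0, "ay": 0, "az": 0},
], grip=1)

```text
time: 7.5
eef_pos: [432.0, 221.7, 15.0]
orientation: [[0.958, 0.288, 0.0], [0.288, -0.958, 0.0], [0.0, -0.0, -1.0]]
contact_force: [0.5, -0.2, 2.2]
width: -0.003
grip_force: 0.8
```

```bash
python3 -c "
from dots import *
rep('w7.png')"
```

```text
[225.4, 169.7, 99.6, 9.3]
0 [234.9, 163.3, 83.5, -6.0]
0.1 [230.0, 161.9, 83.5, -8.1]
0.2 [224.1, 160.0, 83.5, -9.4]
0.3 [217.5, 157.4, 83.5, -9.6]
0.38 [211.7, 154.9, 83.5, -9.1]
7.55 [432.01372253 221.6685998   14.99318314] [ 0.46884169 -0.49839023  1.32380218]
```

Request:
move_arm([
  {"dx": 0, "dy": 0, "dz": -1, "ax": 0, "ay": 0, "az": 0},
  {"dx": 0, "dy": 0, "dz": -2, "ax": 0, "ay": 0, "az": 0},
  {"dx": 0, "dy": 0, "dz": -2, "ax": 0, "ay": 0, "az": 0},
], grip=1)

```text
time: 7.85
eef_pos: [432.2, 221.7, 14.4]
orientation: [[0.957, 0.289, 0.001], [0.289, -0.957, 0.0], [0.001, 0.0, -1.0]]
contact_force: [-3.3, -1.7, 13.8]
width: 0.001
grip_force: 6.9
```

Request:
move_arm([
  {"dx": 0, "dy": 0, "dz": 5, "ax": 0, "ay": 0, "az": 0},
  {"dx": 0, "dy": 0, "dz": 25, "ax": 0, "ay": 0, "az": 0},
  {"dx": 0, "dy": 0, "dz": 60, "ax": 0, "ay": 0, "az": 0},
  {"dx": 0, "dy": 0, "dz": 100, "ax": 0, "ay": 0, "az": 0},
  {"dx": 0, "dy": 0, "dz": 145, "ax": 0, "ay": 0, "az": 0},
  {"dx": 0, "dy": 0, "dz": 185, "ax": 0, "ay": 0, "az": 0},
  {"dx": 0, "dy": 0, "dz": 215, "ax": 0, "ay": 0, "az": 0},
  {"dx": 0, "dy": 0, "dz": 215, "ax": 0, "ay": 0, "az": 0},
  {"dx": 0, "dy": 0, "dz": 215, "ax": 0, "ay": 0, "az": 0},
], grip=0.2)

```text
time: 8.75
eef_pos: [431.4, 221.4, 227.9]
orientation: [[0.958, 0.288, -0.0], [0.288, -0.958, 0.001], [-0.0, -0.001, -1.0]]
contact_force: [-0.6, -0.0, -0.7]
width: 0.399
grip_force: 0.0
```

Run:
```python
from h import *
c=arm.get_calibration('wrist'); np.save('c8.npy',c['pose'])
w=arm.camera('wrist');save('w8.png',w)
i=arm.camera('side')[70:170,210:350];np.save('s8.npy',i)
save('both.png',cv2.resize(np.hstack([cv2.resize(i,None,fx=3,fy=3,interpolation=cv2.INTER_CUBIC),cv2.resize(w,(400,300))]),None,fx=.97,fy=.97))
st=arm.sense(); print(st['time'],st['eef_pos'],st['width'],st['contact_force'])
```

```text
8.85 [430.93993806 220.88207737 226.35110556] 0.3969382284058168 [0.34164877 0.45634931 0.51806856]
```

View pics/both.png

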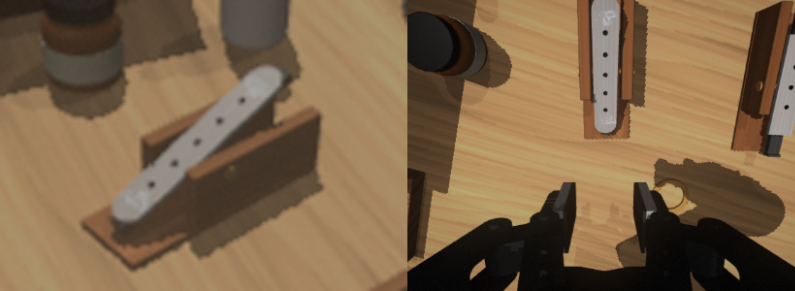

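The strap is tipped to its stop (13.8 N) and stays so: near end at (128,215), raised end at (265,78). From that contact, the shut tips sit about 16 mm behind the TCP rather than 17 ahead. I touch the clear bench at the grasp opening to get the tip height for the grasp.

Request:
move_arm([
  {"dx": 10, "dy": -20, "dz": 0, "ax": 0, "ay": 0, "az": 0},
  {"dx": 25, "dy": -50, "dz": 0, "ax": 0, "ay": 0, "az": 0},
  {"dx": 40, "dy": -75, "dz": -30, "ax": 0, "ay": 0, "az": 0},
  {"dx": 48, "dy": -90, "dz": -70, "ax": 0, "ay": 0, "az": 0},
  {"dx": 48, "dy": -90, "dz": -110, "ax": 0, "ay": 0, "az": 0},
  {"dx": 48, "dy": -90, "dz": -150, "ax": 0, "ay": 0, "az": 0},
  {"dx": 48, "dy": -90, "dz": -180, "ax": 0, "ay": 0, "az": 0},
  {"dx": 48, "dy": -90, "dz": -200, "ax": 0, "ay": 0, "az": 0},
  {"dx": 48, "dy": -90, "dz": -203, "ax": 0, "ay": 0, "az": 0},
  {"dx": 48, "dy": -90, "dz": -203, "ax": 0, "ay": 0, "az": 0},
  {"dx": 48, "dy": -90, "dz": -203, "ax": 0, "ay": 0, "az": 0},
], grip=0.2)

```text
time: 9.95
eef_pos: [480.4, 131.8, 25.5]
orientation: [[0.958, 0.288, 0.001], [0.288, -0.958, 0.0], [0.001, -0.0, -1.0]]
contact_force: [-0.4, 0.4, 0.2]
width: 0.399
grip_force: 0.0
```

Run:
```python
from h import *
from scipy.optimize import least_squares
st=arm.sense(); R=np.array(st['orientation']);p=st['eef_pos'];c=arm.get_calibration('wrist')
def pr(q):
    q=np.linalg.inv(np.array(c['pose']))@np.append(p+R@q,1.); return np.array([c['cx']+c['fx']*q[0]/-q[2],c['cy']-c['fy']*q[1]/-q[2]])
print(least_squares(lambda v:np.r_[pr([v[0],17,v[1]])-[329,264],pr([v[0],-17,v[1]])-[242.5,264]],[0,0]).x)
# finger shape in image: tip shadow on bench; pad inner edge columns per row
i=arm.camera('wrist');save('w9.png',i); g=cv2.cvtColor(i,cv2.COLOR_RGB2GRAY)
for r in range(250,320,8): print(r,''.join('#' if x<60 else '+' if x<110 else '.' for x in g[r,200:370:3]))
```

```text
[ 10.50433238 -20.13092918]
250 .........................+..+..........................+.
258 ........................++++++++++.................++++++
266 ........+++++#+.........++++++++++++++.....##++++..++++++
274 .......+++++###........+++++++++++++++++++####+++++++++++
282 .#####+++++####.......++++++++++++++++++++#####++++#####+
290 #####+++++#####........+++++++++++++++++++#####+++++#####
298 #######++######........+++++++++++++++++++######+#+++####
306 #####+++#######.......++++++++++++++++++++######+...#####
314 #######++######........++++++++++++++++++++#####+.#######
```

Request:
move_arm([
  {"dx": 0, "dy": 0, "dz": -10, "ax": 0, "ay": 0, "az": 0},
  {"dx": 0, "dy": 0, "dz": -20, "ax": 0, "ay": 0, "az": 0},
  {"dx": 0, "dy": 0, "dz": -30, "ax": 0, "ay": 0, "az": 0},
  {"dx": 0, "dy": 0, "dz": -36, "ax": 0, "ay": 0, "az": 0},
  {"dx": 0, "dy": 0, "dz": -38, "ax": 0, "ay": 0, "az": 0},
  {"dx": 0, "dy": 0, "dz": -38, "ax": 0, "ay": 0, "az": 0},
  {"dx": 0, "dy": 0, "dz": -38, "ax": 0, "ay": 0, "az": 0},
], grip=0.2)

```text
time: 10.7
eef_pos: [480.1, 131.7, -13.0]
orientation: [[0.958, 0.288, 0.0], [0.288, -0.958, 0.0], [0.0, -0.0, -1.0]]
contact_force: [0.2, 0.4, -0.7]
width: 0.398
grip_force: 0.0
```

Request:
move_arm([
  {"dx": 0, "dy": 0, "dz": -1, "ax": 0, "ay": 0, "az": 0},
  {"dx": 0, "dy": 0, "dz": -2, "ax": 0, "ay": 0, "az": 0},
  {"dx": 0, "dy": 0, "dz": -2, "ax": 0, "ay": 0, "az": 0},
], grip=0.2)

```text
time: 11.0
eef_pos: [480.2, 131.7, -14.2]
orientation: [[0.958, 0.288, 0.001], [0.288, -0.958, 0.0], [0.001, -0.0, -1.0]]
contact_force: [-1.3, 0.1, 6.2]
width: 0.396
grip_force: 3.1
```

Contact on the bench at TCP z = -14, so at this opening the tips are 14 mm above (behind) the TCP. Next I fit the tipped strap's pose from its dots in the last wrist picture.

Run:
```python
from h import *
from scipy.optimize import least_squares
c=arm.get_calibration('wrist'); c['pose']=np.load('c8.npy')
g=cv2.imread('pics/w8.png',0)
bl=cv2.morphologyEx(g[:200,265:310],cv2.MORPH_BLACKHAT,np.ones((13,13)))
m=cv2.inRange(bl,60,255); n,_,s,ct=cv2.connectedComponentsWithStats(m)
for k in range(1,n): print(s[k],ct[k].round(1)+[265,0])
```

```text
[ 0  0  4 11 23] [265.9   3.3]
[37  0  1  1  1] [302.   0.]
[ 39   0   6 117 492] [307.2  61.6]
[39  4  1  1  1] [304.   4.]
[  0  16   8 151 380] [266.2 108.5]
[17 44  8  8 46] [285.2  47.1]
[17 76  7  7 39] [285.3  78.9]
[ 39 102   2   1   2] [304.5 102. ]
[ 17 105   7   7  36] [285.3 107.8]
[ 18 132   6   6  29] [285.4 134.3]
[ 18 156   6   6  28] [285.4 158.4]
[  3 164   1   1   1] [268. 164.]
[  3 168   1   1   1] [268. 168.]
[  0 175   4   1   4] [266.5 175. ]
[  3 177   1   1   1] [268. 177.]
[ 27 182  12  12  50] [298.7 188.6]
[ 24 192   1   1   1] [289. 192.]
```

Run:
```python
from dots import *
from scipy.optimize import least_squares
c=arm.get_calibration('wrist'); c['pose']=np.load('c8.npy')
o=np.array([[285.2,47.1],[285.3,78.9],[285.3,107.8],[285.4,134.3],[285.4,158.4]]); S=np.array([47,23.5,0,-23.5,-47])
def P(v,a):
    x,y,z,y0=v; d=np.array([np.cos(y0)*np.cos(a),np.sin(y0)*np.cos(a),np.sin(a)])
    return np.array([x,y,z])+S[:,None]*d
Pi=np.linalg.inv(c['pose'])
def proj(p):
    q=p@Pi[:3,:3].T+Pi[:3,3]; return np.c_[c['cx']-c['fx']*q[:,0]/q[:,2],c['cy']+c['fy']*q[:,1]/q[:,2]]
for a in(.3,.34,.38,.42):
    for h in (None,15):
        r=least_squares(lambda v:np.r_[(proj(P(v,a))-o).ravel(),(0 if h is None else (v[2]-54)*5)],[500,241,55,.29])
        print(a,h,r.x.round(3),r.cost.round(2))
```

```text
0.3 None [5.00755e+02 2.41970e+02 5.35400e+01 2.95000e-01] 0.18
0.3 15 [5.00740e+02 2.41967e+02 5.39990e+01 2.95000e-01] 0.19
0.34 None [5.00572e+02 2.41924e+02 5.74380e+01 2.95000e-01] 0.04
0.34 15 [5.00686e+02 2.41951e+02 5.40100e+01 2.95000e-01] 0.46
0.38 None [5.00383e+02 2.41877e+02 6.18350e+01 2.95000e-01] 0.01
0.38 15 [5.00648e+02 2.41939e+02 5.40220e+01 2.95000e-01] 2.18
0.42 None [5.00188e+02 2.41829e+02 6.67220e+01 2.95000e-01] 0.07
0.42 15 [5.00625e+02 2.41932e+02 5.40350e+01 2.95000e-01] 5.83
```

Request:
move_arm([
  {"dx": 0, "dy": 0, "dz": 40, "ax": 0, "ay": 0, "az": 0},
  {"dx": 0, "dy": 0, "dz": 85, "ax": 0, "ay": 0, "az": 0},
  {"dx": 0, "dy": 0, "dz": 130, "ax": 0, "ay": 0, "az": 0},
  {"dx": 10, "dy": 20, "dz": 160, "ax": 1.3, "ay": -4.2, "az": 0},
  {"dx": 25, "dy": 55, "dz": 165, "ax": 2.6, "ay": -8.4, "az": 0},
  {"dx": 40, "dy": 90, "dz": 165, "ax": 3.8, "ay": -12.5, "az": 0},
  {"dx": 50, "dy": 115, "dz": 155, "ax": 5.1, "ay": -16.7, "az": 0},
  {"dx": 53, "dy": 120, "dz": 140, "ax": 6.3, "ay": -20.9, "az": 0},
  {"dx": 53, "dy": 120, "dz": 137, "ax": 6.3, "ay": -20.9, "az": 0},
  {"dx": 53, "dy": 120, "dz": 137, "ax": 6.3, "ay": -20.9, "az": 0},
  {"dx": 53, "dy": 120, "dz": 137, "ax": 6.3, "ay": -20.9, "az": 0},
], grip=-0.1)

```text
time: 12.1
eef_pos: [533.3, 251.6, 122.5]
orientation: [[0.889, 0.288, 0.356], [0.267, -0.958, 0.108], [0.372, -0.001, -0.928]]
contact_force: [0.6, 0.2, 0.4]
width: 0.55
grip_force: 0.0
```

Run:
```python
from h import *
c=arm.get_calibration('wrist'); i=arm.camera('wrist'); save('w10.png',i); st=arm.sense()
R=np.array(st['orientation']);print(st['eef_pos'],R.round(3).tolist(),np.degrees(np.arctan2(R[1,0],R[0,0])),st['width'])
g=cv2.cvtColor(i,cv2.COLOR_RGB2GRAY)
for r in range(0,300,20): print('%3d'%r,''.join('#' if x<55 else '+' if x<130 else '.' for x in g[r,160:420:3]))
bl=cv2.morphologyEx(g[:300,200:370],cv2.MORPH_BLACKHAT,np.ones((25,25)));m=cv2.inRange(bl,60,255); n,_,s,ct=cv2.connectedComponentsWithStats(m)
def pr(p):
    q=np.linalg.inv(np.array(c['pose']))@np.append(p,1.); return np.array([c['cx']+c['fx']*q[0]/-q[2],c['cy']-c['fy']*q[1]/-q[2]]).round(1)
for k in range(1,n):
    if 40<s[k][4]<900 and abs(s[k][2]-s[k][3])<6: print(s[k][2:],ct[k]+[200,0])
m=np.array([500.5,241.9,54.5]);d=np.array([.888,.270,.371])
for s_ in(-48,-24,0,24,48,85): print(s_,pr(m+s_*d))
```

```text
[533.77610562 252.04705503 123.02456543] [[0.889, 0.287, 0.357], [0.266, -0.958, 0.109], [0.374, -0.001, -0.928]] 16.678492393488245 0.5509665181869402
  0 .......................................................................................
 20 .......................................................................................
 40 .......................................................................................
 60 ++.....................................................................................
 80 +++++++++++............................................................................
100 +++++++++++++++........................................................................
120 ++++++++++++++++++++...................................................................
140 ++++++....++++++++++...................................................................
160 .......................................................................................
180 .........................+++++++##....+++++++++....#+++++++............................
200 .........................+++++++##................+##+++++++++++++.....................
220 .........................+++++++#..................####++++++++++++....................
240 .........................+++++++#+.................####++++++++++++....................
260 .........................+++++++#+................+###+++++++++++++....................
280 .........+####++++#####..+++++++##................+##++++++++#####++++####.............
[10  9 69] [284.68115942 249.02898551]
[ 9  8 62] [284.79032258 286.38709677]
-48 [285.1 386.5]
-24 [285.  354.9]
0 [284.9 321.6]
24 [284.8 286.3]
48 [284.7 249.1]
85 [284.5 187.2]
```

The dots at (284.7,249.0) and (284.8,286.4) match the predicted tipped pose to 0.1 px. Go down along the strap's normal and close.

Request:
move_arm([
  {"dx": 8, "dy": 2.5, "dz": -21, "ax": 0, "ay": 0, "az": 0},
  {"dx": 16, "dy": 5, "dz": -42, "ax": 0, "ay": 0, "az": 0},
  {"dx": 21, "dy": 6.5, "dz": -55, "ax": 0, "ay": 0, "az": 0},
  {"dx": 23, "dy": 7, "dz": -60, "ax": 0, "ay": 0, "az": 0},
  {"dx": 25, "dy": 7.5, "dz": -65, "ax": 0, "ay": 0, "az": 0},
  {"dx": 25, "dy": 7.5, "dz": -65, "ax": 0, "ay": 0, "az": 0},
  {"dx": 25, "dy": 7.5, "dz": -65, "ax": 0, "ay": 0, "az": 0},
], grip=-0.1)

```text
time: 12.85
eef_pos: [561.3, 261.5, 68.0]
orientation: [[0.895, 0.288, 0.34], [0.269, -0.958, 0.102], [0.355, 0.0, -0.935]]
contact_force: [0.2, -0.8, 0.1]
width: 0.548
grip_force: 0.0
```

Request:
move_arm([
  {"dx": 0, "dy": 0, "dz": 0, "ax": 0, "ay": 0, "az": 0},
  {"dx": 0, "dy": 0, "dz": 0, "ax": 0, "ay": 0, "az": 0},
  {"dx": 0, "dy": 0, "dz": 0, "ax": 0, "ay": 0, "az": 0},
  {"dx": 0, "dy": 0, "dz": 0, "ax": 0, "ay": 0, "az": 0},
  {"dx": 0, "dy": 0, "dz": 0, "ax": 0, "ay": 0, "az": 0},
  {"dx": 0, "dy": 0, "dz": 0, "ax": 0, "ay": 0, "az": 0},
], grip=1)

```text
time: 13.45
eef_pos: [561.0, 260.8, 67.2]
orientation: [[0.896, 0.288, 0.339], [0.269, -0.958, 0.101], [0.354, 0.001, -0.935]]
contact_force: [-0.7, 0.4, -0.4]
width: -0.003
grip_force: 0.0
```

Run:
```python
from h import *
s=arm.sense(); print(s['time'],np.round(s['joint_positions'],3),s['eef_pos'],s['contact_force'])
```

```text
13.45 [ 0.657  0.375 -0.759  0.921 -0.161  0.312] [561.00726839 260.75486809  67.22014534] [-0.71559117  0.35620428 -0.35299001]
```

The wrist joint q5 hit its -0.16 limit, so that much tilt can't be reached; nothing was touched. Back off, reduce the tilt to 13° and reopen.

Request:
move_arm([
  {"dx": -10, "dy": -3, "dz": 30, "ax": -1, "ay": 3.2, "az": 0},
  {"dx": -20, "dy": -6, "dz": 50, "ax": -2, "ay": 6.4, "az": 0},
  {"dx": -20, "dy": -6, "dz": 65, "ax": -2.55, "ay": 8.4, "az": 0},
  {"dx": -20, "dy": -6, "dz": 65, "ax": -2.55, "ay": 8.4, "az": 0},
  {"dx": -20, "dy": -6, "dz": 65, "ax": -2.55, "ay": 8.4, "az": 0},
  {"dx": -20, "dy": -6, "dz": 65, "ax": -2.55, "ay": 8.4, "az": 0},
], grip=-0.1)

```text
time: 14.05
eef_pos: [540.9, 254.3, 131.7]
orientation: [[0.937, 0.287, 0.199], [0.281, -0.958, 0.057], [0.208, 0.002, -0.978]]
contact_force: [0.2, -0.2, -0.7]
width: 0.55
grip_force: 0.0
```

Run:
```python
from h import *
s=arm.sense(); print(s['time'],np.round(s['joint_positions'],3),s['eef_pos'],np.round(s['orientation'],3).tolist())
```

```text
14.05 [ 0.759  0.32  -0.404  0.155 -0.667  0.99 ] [540.93603116 254.26255002 131.72564361] [[0.937, 0.287, 0.199], [0.281, -0.958, 0.057], [0.208, 0.002, -0.978]]
```

Request:
move_arm([
  {"dx": -3, "dy": -1, "dz": -7, "ax": 0.6, "ay": -1.9, "az": 0},
  {"dx": 3, "dy": 1, "dz": -28, "ax": 1.2, "ay": -3.8, "az": 0},
  {"dx": 8, "dy": 2.5, "dz": -47, "ax": 1.2, "ay": -3.8, "az": 0},
  {"dx": 12, "dy": 3.5, "dz": -62, "ax": 1.2, "ay": -3.8, "az": 0},
  {"dx": 14, "dy": 4, "dz": -69, "ax": 1.2, "ay": -3.8, "az": 0},
  {"dx": 15, "dy": 4.5, "dz": -74, "ax": 1.2, "ay": -3.8, "az": 0},
  {"dx": 15, "dy": 4.5, "dz": -74, "ax": 1.2, "ay": -3.8, "az": 0},
  {"dx": 15, "dy": 4.5, "dz": -74, "ax": 1.2, "ay": -3.8, "az": 0},
], grip=-0.1)

```text
time: 14.85
eef_pos: [556.1, 259.3, 58.5]
orientation: [[0.921, 0.288, 0.264], [0.277, -0.958, 0.079], [0.275, 0.0, -0.961]]
contact_force: [-0.0, -0.1, 0.2]
width: 0.551
grip_force: 0.0
```

Run:
```python
from h import *
s=arm.sense(); print(s['time'],np.round(s['joint_positions'],3),s['eef_pos'],np.round(s['orientation'],3).tolist(),s['contact_force'])
```

```text
14.85 [ 0.747  0.414 -0.569  0.354 -0.357  0.798] [556.14611177 259.31658725  58.52876731] [[0.921, 0.288, 0.264], [0.277, -0.958, 0.079], [0.275, 0.0, -0.961]] [-0.0146767  -0.06253282  0.19152644]
```

Reached, no contact. Close.

Request:
move_arm([
  {"dx": 0, "dy": 0, "dz": -0.5, "ax": 0, "ay": 0, "az": 0},
  {"dx": 0, "dy": 0, "dz": -0.5, "ax": 0, "ay": 0, "az": 0},
  {"dx": 0, "dy": 0, "dz": -0.5, "ax": 0, "ay": 0, "az": 0},
  {"dx": 0, "dy": 0, "dz": -0.5, "ax": 0, "ay": 0, "az": 0},
  {"dx": 0, "dy": 0, "dz": -0.5, "ax": 0, "ay": 0, "az": 0},
  {"dx": 0, "dy": 0, "dz": -0.5, "ax": 0, "ay": 0, "az": 0},
], grip=1)

```text
time: 15.45
eef_pos: [556.4, 259.6, 58.2]
orientation: [[0.92, 0.288, 0.264], [0.277, -0.958, 0.08], [0.276, -0.0, -0.961]]
contact_force: [-0.7, 0.2, 2.7]
width: 0.322
grip_force: 59.2
```

Request:
move_arm([
  {"dx": -1, "dy": -0.5, "dz": 4, "ax": 0, "ay": 0, "az": 0},
  {"dx": -3.5, "dy": -1, "dz": 10, "ax": 0, "ay": 0, "az": 0},
  {"dx": -7, "dy": -2, "dz": 20, "ax": 0, "ay": 0, "az": 0},
  {"dx": -7, "dy": -2, "dz": 35, "ax": 0, "ay": 0, "az": 0},
  {"dx": -7, "dy": -2, "dz": 55, "ax": 0, "ay": 0, "az": 0},
  {"dx": -7, "dy": -2, "dz": 85, "ax": 0, "ay": 0, "az": 0},
  {"dx": -7, "dy": -2, "dz": 110, "ax": 0, "ay": 0, "az": 0},
  {"dx": -7, "dy": -2, "dz": 110, "ax": 0, "ay": 0, "az": 0},
], grip=1)

```text
time: 16.25
eef_pos: [550.5, 259.0, 172.8]
orientation: [[0.919, 0.289, 0.269], [0.276, -0.957, 0.085], [0.282, -0.003, -0.959]]
contact_force: [0.7, 0.3, -1.1]
width: 0.326
grip_force: 59.4
```

```bash
cat > held.py <<'E'
from h import *
from scipy.optimize import least_squares
def held(name):
    st=arm.sense(); c=arm.get_calibration('wrist'); i=arm.camera('wrist'); save(name,i)
    R=np.array(st['orientation']);p=np.array(st['eef_pos'])
    print(st['time'],p.round(1),'w',st['width'],'gf',st['grip_force'],st['contact_force'].round(1))
    g=cv2.cvtColor(i,cv2.COLOR_RGB2GRAY)
    bl=cv2.morphologyEx(g[:400,230:340],cv2.MORPH_BLACKHAT,np.ones((25,25)));m=cv2.inRange(bl,50,255); n,_,s,ct=cv2.connectedComponentsWithStats(m)
    o=[(s[k][2:].tolist(),(ct[k]+[230,0]).round(1).tolist()) for k in range(1,n) if 20<s[k][4]<900 and abs(s[k][2]-s[k][3])<7]
    print(o)
    # tool-frame prediction of strap points: grasp at s=57, mid 2 mm behind tips (tool z=-16), tilt a rel. to tool
    Pi=np.linalg.inv(np.array(c['pose']))
    for a in (-.1,0,.1,.2,.3):
        L=[]
        for s_ in (48,24,0,-24,-48):
            q=Pi@np.append(p+R@np.array([(s_-57)*np.cos(a)-2.5*np.sin(a),0,-16-2.5-(s_-57)*np.sin(a)]),1)
            L.append((c['cy']+c['fy']*q[1]/q[2]).round(1))
        print(a,L)
E
python3 -c "
from held import *
held('w11.png')"
```

```text
16.25 [550.5 259.  172.8] w 0.326386279590505 gf 59.360354318632744 [ 0.7  0.3 -1.1]
[([12, 11, 106], [284.6, 307.1]), ([12, 10, 91], [285.2, 352.9]), ([6, 8, 35], [327.7, 359.5])]
-0.1 [np.float64(307.7), np.float64(361.7), np.float64(412.9), np.float64(461.6), np.float64(508.0)]
0 [np.float64(307.2), np.float64(357.6), np.float64(404.1), np.float64(447.1), np.float64(487.1)]
0.1 [np.float64(306.6), np.float64(353.0), np.float64(394.8), np.float64(432.5), np.float64(466.8)]
0.2 [np.float64(305.8), np.float64(348.0), np.float64(385.1), np.float64(417.9), np.float64(447.1)]
0.3 [np.float64(304.8), np.float64(342.7), np.float64(375.2), np.float64(403.3), np.float64(428.0)]
```

Held firmly: dots at (284.6,307.1) and (285.2,352.9) fit the 5.8° relative tilt I expected, so there is no slip. Carry it over the slab while levelling.

Request:
move_arm([
  {"dx": 0, "dy": -15, "dz": 5, "ax": 0, "ay": 0, "az": 0},
  {"dx": 2, "dy": -45, "dz": 15, "ax": -0.5, "ay": 1.8, "az": -0.2},
  {"dx": 4, "dy": -85, "dz": 25, "ax": -1, "ay": 3.6, "az": -0.5},
  {"dx": 6, "dy": -125, "dz": 25, "ax": -1.5, "ay": 5.4, "az": -0.7},
  {"dx": 8, "dy": -165, "dz": 25, "ax": -2, "ay": 7.2, "az": -1},
  {"dx": 10, "dy": -205, "dz": 25, "ax": -2.5, "ay": 9, "az": -1.2},
  {"dx": 12, "dy": -245, "dz": 25, "ax": -3, "ay": 10.9, "az": -1.5},
  {"dx": 14, "dy": -285, "dz": 25, "ax": -3.5, "ay": 12.7, "az": -1.7},
  {"dx": 16, "dy": -325, "dz": 20, "ax": -4, "ay": 14.5, "az": -2},
  {"dx": 18, "dy": -365, "dz": 10, "ax": -4.5, "ay": 16.3, "az": -2.2},
  {"dx": 20, "dy": -405, "dz": 0, "ax": -5, "ay": 18.1, "az": -2.5},
  {"dx": 21, "dy": -440, "dz": -15, "ax": -5.4, "ay": 19.6, "az": -2.7},
  {"dx": 22, "dy": -470, "dz": -35, "ax": -5.8, "ay": 21.1, "az": -2.9},
  {"dx": 23, "dy": -488, "dz": -50, "ax": -5.8, "ay": 21.1, "az": -2.9},
  {"dx": 23, "dy": -488, "dz": -60, "ax": -5.8, "ay": 21.1, "az": -2.9},
  {"dx": 23, "dy": -488, "dz": -60, "ax": -5.8, "ay": 21.1, "az": -2.9},
  {"dx": 23, "dy": -488, "dz": -60, "ax": -5.8, "ay": 21.1, "az": -2.9},
], grip=1)

```text
time: 18.0
eef_pos: [572.0, -229.8, 108.0]
orientation: [[0.966, 0.24, -0.1], [0.238, -0.971, -0.026], [-0.103, 0.001, -0.995]]
contact_force: [0.5, 0.1, 0.1]
width: 0.321
grip_force: 59.4
```

Run:
```python
from held import *
held('w12.png')
s=arm.sense();R=np.array(s['orientation']);print(R.round(3).tolist(),np.degrees(np.arctan2(R[1,0],R[0,0])))
# strap in side camera: bright-strap check; slab corners reprojected top/side
t=arm.camera('top'); save('t2.png',t)
```

```text
18.0 [ 572.  -229.8  108. ] w 0.3213933634650789 gf 59.357404678012244 [0.5 0.1 0.1]
[([13, 11, 112], [284.7, 306.8]), ([11, 9, 65], [284.8, 352.6]), ([8, 11, 33], [297.5, 395.0])]
-0.1 [np.float64(306.8), np.float64(360.9), np.float64(412.2), np.float64(461.0), np.float64(507.4)]
0 [np.float64(306.4), np.float64(356.8), np.float64(403.4), np.float64(446.5), np.float64(486.5)]
0.1 [np.float64(305.7), np.float64(352.2), np.float64(394.1), np.float64(431.9), np.float64(466.2)]
0.2 [np.float64(304.9), np.float64(347.3), np.float64(384.4), np.float64(417.3), np.float64(446.5)]
0.3 [np.float64(303.9), np.float64(341.9), np.float64(374.5), np.float64(402.7), np.float64(427.5)]
[[0.966, 0.24, -0.099], [0.239, -0.971, -0.026], [-0.102, 0.002, -0.995]] 13.884388148218292
```

Request:
move_arm([
  {"dx": 1, "dy": 0, "dz": -20, "ax": 0, "ay": 0, "az": 0},
  {"dx": 1, "dy": 0, "dz": -45, "ax": 0, "ay": 0, "az": 0},
  {"dx": 1, "dy": 0, "dz": -65, "ax": 0, "ay": 0, "az": 0},
  {"dx": 1, "dy": 0, "dz": -80, "ax": 0, "ay": 0, "az": 0},
  {"dx": 1, "dy": 0, "dz": -90, "ax": 0, "ay": 0, "az": 0},
  {"dx": 1, "dy": 0, "dz": -94, "ax": 0, "ay": 0, "az": 0},
  {"dx": 1, "dy": 0, "dz": -96, "ax": 0, "ay": 0, "az": 0},
  {"dx": 1, "dy": 0, "dz": -96, "ax": 0, "ay": 0, "az": 0},
  {"dx": 1, "dy": 0, "dz": -96, "ax": 0, "ay": 0, "az": 0},
], grip=1)

```text
time: 19.0
eef_pos: [573.6, -230.8, 12.6]
orientation: [[0.966, 0.239, -0.098], [0.237, -0.971, -0.026], [-0.102, 0.002, -0.995]]
contact_force: [1.1, -0.2, -1.2]
width: 0.321
grip_force: 59.4
```

Request:
move_arm([
  {"dx": 0, "dy": 0, "dz": -1, "ax": 0, "ay": 0, "az": 0},
  {"dx": 0, "dy": 0, "dz": -2, "ax": 0, "ay": 0, "az": 0},
  {"dx": 0, "dy": 0, "dz": -2, "ax": 0, "ay": 0, "az": 0},
], grip=1)

```text
time: 19.3
eef_pos: [572.9, -230.7, 9.7]
orientation: [[0.966, 0.238, -0.1], [0.237, -0.971, -0.026], [-0.103, 0.001, -0.995]]
contact_force: [-0.2, -0.5, -1.7]
width: 0.317
grip_force: 59.4
```

Request:
move_arm([
  {"dx": 0, "dy": 0, "dz": -1, "ax": 0, "ay": 0, "az": 0},
  {"dx": 0, "dy": 0, "dz": -1, "ax": 0, "ay": 0, "az": 0},
], grip=1)

```text
time: 19.5
eef_pos: [573.0, -230.7, 8.6]
orientation: [[0.966, 0.239, -0.1], [0.237, -0.971, -0.026], [-0.103, 0.001, -0.995]]
contact_force: [-0.1, -0.5, -0.1]
width: 0.323
grip_force: 59.4
```

Request:
move_arm([
  {"dx": 0, "dy": 0, "dz": -1, "ax": 0, "ay": 0, "az": 0},
  {"dx": 0, "dy": 0, "dz": -1, "ax": 0, "ay": 0, "az": 0},
], grip=1)

```text
time: 19.7
eef_pos: [573.1, -230.8, 8.1]
orientation: [[0.966, 0.239, -0.1], [0.237, -0.971, -0.026], [-0.103, 0.001, -0.995]]
contact_force: [-1.2, 0.2, 2.2]
width: 0.314
grip_force: 59.8
```

Request:
move_arm([
  {"dx": 0, "dy": 0, "dz": -1, "ax": 0, "ay": 0, "az": 0},
  {"dx": 0, "dy": 0, "dz": -1, "ax": 0, "ay": 0, "az": 0},
], grip=1)

```text
time: 19.9
eef_pos: [573.1, -230.8, 8.1]
orientation: [[0.966, 0.239, -0.1], [0.238, -0.971, -0.026], [-0.103, 0.001, -0.995]]
contact_force: [-2.6, 1.3, 7.4]
width: 0.321
grip_force: 60.4
```

Contact with the slab at 7 N. Ease off, open and retreat.

Request:
move_arm([
  {"dx": 0, "dy": 0, "dz": 0.5, "ax": 0, "ay": 0, "az": 0},
  {"dx": 0, "dy": 0, "dz": 1, "ax": 0, "ay": 0, "az": 0},
  {"dx": 0, "dy": 0, "dz": 1, "ax": 0, "ay": 0, "az": 0},
], grip=1)

```text
time: 20.2
eef_pos: [573.1, -230.8, 8.1]
orientation: [[0.966, 0.239, -0.1], [0.237, -0.971, -0.026], [-0.103, 0.001, -0.995]]
contact_force: [-2.1, 0.3, 3.7]
width: 0.319
grip_force: 60.2
```

Request:
move_arm([
  {"dx": 0, "dy": 0, "dz": 0, "ax": 0, "ay": 0, "az": 0},
  {"dx": 0, "dy": 0, "dz": 0, "ax": 0, "ay": 0, "az": 0},
  {"dx": 0, "dy": 0, "dz": 0, "ax": 0, "ay": 0, "az": 0},
  {"dx": 0, "dy": 0, "dz": 0, "ax": 0, "ay": 0, "az": 0},
  {"dx": 0, "dy": 0, "dz": 5, "ax": 0, "ay": 0, "az": 0},
  {"dx": 0, "dy": 0, "dz": 20, "ax": 0, "ay": 0, "az": 0},
  {"dx": 0, "dy": 0, "dz": 50, "ax": 0, "ay": 0, "az": 0},
  {"dx": 0, "dy": 0, "dz": 90, "ax": 0, "ay": 0, "az": 0},
  {"dx": -20, "dy": 0, "dz": 130, "ax": 0, "ay": 0, "az": 0},
  {"dx": -60, "dy": -5, "dz": 170, "ax": 0, "ay": 0, "az": 0},
  {"dx": -100, "dy": -15, "dz": 200, "ax": 0, "ay": 0, "az": 0},
  {"dx": -120, "dy": -25, "dz": 220, "ax": 0, "ay": 0, "az": 0},
  {"dx": -130, "dy": -30, "dz": 230, "ax": 0, "ay": 0, "az": 0},
  {"dx": -130, "dy": -30, "dz": 230, "ax": 0, "ay": 0, "az": 0},
  {"dx": -130, "dy": -30, "dz": 230, "ax": 0, "ay": 0, "az": 0},
], grip=-0.1)

```text
time: 21.7
eef_pos: [443.3, -260.4, 236.9]
orientation: [[0.966, 0.238, -0.101], [0.237, -0.971, -0.025], [-0.104, 0.0, -0.995]]
contact_force: [-0.9, 0.2, -0.4]
width: 0.548
grip_force: 0.0
```

Run:
```python
from h import *
c=arm.get_calibration('wrist'); i=arm.camera('wrist'); save('w13.png',i); st=arm.sense()
print(st['time'],st['eef_pos'],st['width'],st['contact_force'])
g=cv2.cvtColor(i,cv2.COLOR_RGB2GRAY)
bl=cv2.morphologyEx(g[:330],cv2.MORPH_BLACKHAT,np.ones((13,13)));m=cv2.inRange(bl,50,255); n,_,s,ct=cv2.connectedComponentsWithStats(m)
pts=[]
for k in range(1,n):
    if 18<s[k][4]<120 and abs(s[k][2]-s[k][3])<4:
        w=onz(c,*ct[k],25); print(s[k][2:],ct[k].round(1),w.round(1)); pts.append(w)
```

```text
21.75 [ 443.304728   -260.28030746  236.27413236] 0.5487730926413603 [ 0.57648702 -0.18857811  0.31421419]
[14 11 48] [75.3 18.4] [521.6 -56.5  25. ]
[ 7  8 45] [286.9  17.6] [ 565.4 -232.5   25. ]
[ 7  8 41] [287.1  48.5] [ 542.  -238.4   25. ]
[ 6  7 35] [287.4  77.8] [ 518.6 -244.5   25. ]
[ 6  6 32] [287.5 105.5] [ 495.2 -250.4   25. ]
[ 6  6 31] [287.7 131.7] [ 472.  -256.4   25. ]
[ 5  4 19] [202.9 254.6] [ 323.5 -199.1   25. ]
[ 9  6 34] [ 83.2 327.2] [196.  -78.2  25. ]
```

The five dots sit evenly 24 mm apart at z = 25, so the strap is flat. Its centre is (518.6, -244.5) against the slab's (519.7, -242.6), and its angle is 14.4° against 13.8°. Handing in.

```bash
python3 -c "
from rig import arm
print(arm.close_job())"
```

```text
the job is handed in; nothing more can be done
None
```

The long template was pressed to its stop, taken by its raised end, and set down flat on the slab, about 2 mm off the middle and within 1° of its length by the last picture; the short one was never approached, and the job was handed in at about 22 s (no verdict returned).

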